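# Turn the penguin display and point out the pink one

### The job

A customer across the counter is asking for the pink penguin: gently push the revolving display round with the fingertips until the pink penguin stands right behind the price ticket, and let it come to rest. Then point the penguin out from above, with the fingertips a couple of centimetres over its head for about two seconds without touching it, and finish still pointing there. Do not touch any of the figures, do not pinch or lift anything, and leave the other goods on the counter where they are.

Things in the scene. Friction and masses are not known exactly. Their poses are not given: they have to be found in the camera images.
- penguin_pink: PINK loose vinyl penguin figure, egg-shaped, 54 mm wide, 60 mm tall, about 70 g, white belly and yellow beak; stands in a compartment of the revolving display, its centre 80 mm from the turning axis, beak outwards. Origin: centre of its underside; z up; front is -x.
- pink_head (a point): The crown of the pink penguin's head: top centre, 60 mm above its underside.
- penguin_blue: BLUE loose vinyl penguin figure, egg-shaped, 54 mm wide, 60 mm tall, about 70 g, white belly and yellow beak; stands in a compartment of the revolving display, its centre 80 mm from the turning axis, beak outwards. Origin: centre of its underside; z up; front is -x.
- penguin_grey: DARK GREY loose vinyl penguin figure, egg-shaped, 54 mm wide, 60 mm tall, about 70 g, white belly and yellow beak; stands in a compartment of the revolving display, its centre 80 mm from the turning axis, beak outwards. Origin: centre of its underside; z up; front is -x.
- penguin_cream: CREAM loose vinyl penguin figure, egg-shaped, 54 mm wide, 60 mm tall, about 70 g, white belly and yellow beak; stands in a compartment of the revolving display, its centre 80 mm from the turning axis, beak outwards. Origin: centre of its underside; z up; front is -x.
- stand: Fixed grey foot of the revolving display (diameter 200 mm, 22 mm high), mostly hidden under the disc. Origin: on the counter, on the turning axis. Its +x axis points along the counter from the turning axis to the price ticket, on the customer's (far) side.
- ticket (a point): Centre of the white price ticket (64 x 44 mm, tilted back, red strip along its lower edge) on the foot, just outside the disc: 178 mm from the turning axis, 38 mm above the counter. It does not turn. The wanted figure belongs right behind it, between it and the axis.
- turntable: White disc of the revolving display, diameter 300 mm, 18 mm thick, upper face 43 mm above the counter. Turns about its vertical axis, both ways, no stops; light friction (0.12 N m), stays where left. Origin: on the axis at the disc's underside, 25 mm above the counter; +x runs through the middle of the pink penguin's quarter, +y blue's, -x grey's, -y cream's.
- divider (a point): Top edge, near the outer end (124 mm from the axis, 93 mm above the counter), of the upright brown divider between pink and blue, at 45 degrees from the disc's +x. Four such dividers at 45, 135, 225 and 315 degrees, 6 mm thick, 50 mm high above the disc, run from a central hub (28 mm across, 56 mm high) to 142 mm from the axis.
- lunch_box: Pale grey lunch box with white lid, 158 x 113 x 59 mm, loose. Origin: centre of its underside. A bystander.
- mug: Blue mug, 80 mm across, 90 mm high, handle towards its +y, loose. Origin: centre of its underside. A bystander.
- tumbler: Gold and green tumbler with black lid, 77 mm across, 147 mm high, loose. Origin: centre of its underside. A bystander.
- candy_tin: Red tin, 70 mm across, 70 mm high, loose. Origin: centre of its underside. A bystander.
- cutlery_case: Bright pink flat cutlery case, 200 x 64 x 26 mm, long along its x, loose. Origin: centre of its underside. A bystander.
There are look-alikes about, which are no part of the job. What is shaped like the penguin_cream but green is not meant.

How it is judged:
By the outcome, as a careful person would: the job done as asked, in the order asked, and still so for the second after the job is handed in, with the robot touching nothing.
It also fails if it takes over 45 s, if anything falls off the work surface, if the arm or the gripper's body presses on something with over 40 N, if the wrist force passes 120 N, or if a joint passes its speed limit or range.

### The arm

A 7-joint arm with a two-finger parallel gripper is mounted at the origin on the work surface. World frame = base frame: x ahead of the robot, y to its left, z up, the work surface at z = 0. Lengths are in m, angles in rad, forces in N, time in s.
With the tool pointing down it reaches from about 0.4 to 0.85 m from the base axis. Payload 6.9 kg.
Tool frame: the origin (TCP) lies between the finger pads, 19 mm behind the fingertips; this is the grasp point; z points along the fingers, y is the line along which they close (so a half turn about z gives the same grasp; the last joint's range is limited). The gripper opens to 85 mm and grips with 20 to 120 N. Pads are 22 mm wide; open, the fingers measure 114 mm over their backs; the gripper's body (76 mm by 85 mm) begins 54 mm behind the grasp point. The pads swing forward as they close: fully open they stand 13 mm farther back than shut.
Start: joints at [-1.056, 0.507, -0.238, 1.5, 0.126, 1.149, -0.155], TCP at [0.249, 0.573, 0.25] pointing down, gripper open.
Joint ranges: [-3.08, 3.08], [-0.24, 2.05], [-1.43, 1.35], [0, 2.5], [-1.52, 4.66], [0.17, 1.96], [-2.89, 2.89]. Speed limits (rad/s): [2.39, 2.39, 3.14, 3.14, 3.14, 3.14, 3.14].

### API

Orientations are given as [roll, pitch, yaw] about the fixed x, y, z axes, in that order (R = Rz(yaw) Ry(pitch) Rx(roll)).
In Python, from station import sensors, eyes, ctrl gives the robot as it stands. The module is installed in compiled form; this text tells all that it offers.
- The arm moves only by the tool step_arm, never from a script. Its argument "rows" is a list of rows, each an object of numbers: "x", "y", "z": the shift along the tool's x, y, z in m; "turn": the turn about the tool's z in rad. In form: [{"x": .., "y": .., "z": .., "turn": ..}, ...]. A call has 1 to 12 rows; each row shifts and turns the commanded pose from where the row before left it, along the tool's axes as they then stand; what a row does not reach is not made up. A row lasts 1/10 s, in which the tool goes at most 50 mm and 8.59 degrees, less where a joint would pass 70% of its speed; a pose out of reach is approached as far as the arm can. A call is refused whole if a number of a shift passes 0.05 or a number of a turn 0.15, either way. A call with a gripper value outside its range is refused whole. "claw" is the opening, from 0 (shut) to 1 (fully open), set as the call begins (left out, the last holds). The fingers move at their own pace and stop on an object; "newtons" is the grip in N (left out, the last holds). Time passes only in rows, so rows that do not move let the fingers close. It gives the time, the measured TCP pose, the force, the opening and the grip force at its end, in the units of the state.
- sensors.read_state(): the state, without advancing time (a new reading comes with each control period).
- eyes.get_image(name): name is "scene" or "side" or "wrist"; returns (picture, depth): 400x640x3 uint8, red, green, blue; 400x640 float32, m along the optical axis (not along the pixel's ray), 0 where there is no reading.
- eyes.get_calibration(name): a dict with "fx", "fy", "cx", "cy" (pixels), "R" (3x3) and "t" (3): a world point X has camera coordinates R X + t; the wrist camera has in their place "tool_from_camera" (4x4, takes a point from camera to tool coordinates, whose origin is the TCP and whose axes are the flange's). Camera axes: x right, y down, z forward; pixel columns grow to the right and rows downward; lengths in m; the calibration is good to about 2 mm. A picture is of the moment at which its call begins: read the wrist's pose just before it. get_calibration takes no time and is no camera call.
- ctrl.close_job(): hands the job in; it is judged then, once.
Trained networks look in the newest picture that a camera, given by its name, has taken for a name from the list of things; names that differ only in an ending like _2 or _b are one class to them, and where a whole thing is asked for, a point or a joint stands for the part that bears it (a point fixed in the world has none). Each returns a list of dicts, best first, with "score" (0 to 1); they miss things now and then, are a little off and sometimes report something else, mostly with a low value. They report only what shows in the picture. A call takes as long as a camera call. They do not tell look-alikes from the thing itself.
- eyes.recognise(camera, thing): "bbox" ([left, top, width, height] in pixels, round what is visible of it).
- eyes.mark_of(camera, thing): "pixel" ([row, column] in pixels: a listed point, or the origin of a listed thing).
The state is a dict: "clock": time; "joint_pos": joint angles; "dq": joint speeds; "effort": joint torques, N m; "position": TCP position; "eef_rot": TCP orientation; "ft_force": force on the tool from outside, world axes, zero at the start; "wrist_torque": the same for the moment, N m; "width": finger opening in m; "gripper_force": force on a finger pad.
Only numpy, scipy, OpenCV 4.12 (cv2) and the standard library are available. Lean on these libraries where they do the work, as an engineer would, in place of code of your own. Each camera call takes 0.05 s, during which the arm holds its last target. There are 200 camera calls.

## Working session

There is one attempt and no reset: what is moved stays moved. The work goes in short steps, Python scripts to look and compute and a tool call to move; the robot and the scene stay as the last step left them, time stands still between calls to the robot, and variables do not carry over. Pictures are saved under pics/ and viewed, at most 10 in all, crops included, and the job is handed in when it is done.

Besides the shell and the picture viewer there is one more tool, called as name([rows], argument=value, ...), one row to a line, values as JSON. step_arm: Moves the arm, as the interface text tells. Its arguments: {"type":"object","properties":{"rows":{"type":"array"},"claw":{"type":"number"},"newtons":{"type":"number"}},"required":["rows"]}

```bash
mkdir -p pics
cat > h.py <<'E'
import numpy as np,cv2
from station import sensors,eyes,ctrl
def world(cam,u,v,d):
    c=eyes.get_calibration(cam)
    p=np.array([(u-c['cx'])/c['fx']*d,(v-c['cy'])/c['fy']*d,d])
    return np.array(c['R']).T@(p-np.array(c['t']))
def pix(cam,X):
    c=eyes.get_calibration(cam);p=np.array(c['R'])@np.array(X)+np.array(c['t'])
    return p[0]/p[2]*c['fx']+c['cx'],p[1]/p[2]*c['fy']+c['cy']
E
python3 - <<'E'
from h import *
for n in ['scene','side']:
    im,d=eyes.get_image(n); cv2.imwrite(f'pics/{n}0.png',im[...,::-1]); np.savez(f'{n}0.npz',im=im,d=d)
    for t in ['penguin_pink','pink_head','ticket','divider','turntable','stand']:
        for m in eyes.mark_of(n,t)[:3]:
            r,c=m['pixel'];i,j=int(round(r)),int(round(c))
            print(n,t,round(m['score'],2),(round(r),round(c)),np.round(world(n,c,r,d[i,j]),3) if 0<=i<400 and 0<=j<640 else '')
s=sensors.read_state();print(s['clock'],s['position'],s['eef_rot'],s['width'])
E
```

```text
scene penguin_pink 0.73 (229, 301) [ 0.618 -0.031  0.085]
scene pink_head 0.84 (204, 300) [ 0.397  0.008 -0.002]
scene ticket 0.66 (297, 258) [ 0.748 -0.143  0.034]
scene divider 0.88 (191, 283) [ 0.468 -0.044  0.092]
scene divider 0.61 (204, 299) [ 0.544 -0.021  0.1  ]
scene turntable 0.88 (242, 269) [ 0.646 -0.104  0.083]
scene turntable 0.64 (214, 151) [ 0.38  -0.365  0.015]
side penguin_pink 0.71 (207, 336) [ 0.532 -0.035  0.07 ]
side pink_head 0.66 (194, 334) [ 0.547 -0.009  0.097]
side pink_head 0.63 (235, 347) [ 0.484 -0.14   0.073]
side ticket 0.66 (204, 414) [ 0.749 -0.148  0.036]
side divider 0.93 (210, 319) [0.504 0.012 0.041]
side turntable 0.94 (223, 361) [ 0.566 -0.109  0.042]
side turntable 0.49 (206, 375) [ 0.609 -0.119  0.093]
side turntable 0.33 (170, 333) [0.66  0.132 0.039]
0.7 [0.24900811 0.57323835 0.24999774] [3.14157935e+00 9.71582495e-06 2.73181075e+00] 0.0852467040778775
```

View pics/scene0.png

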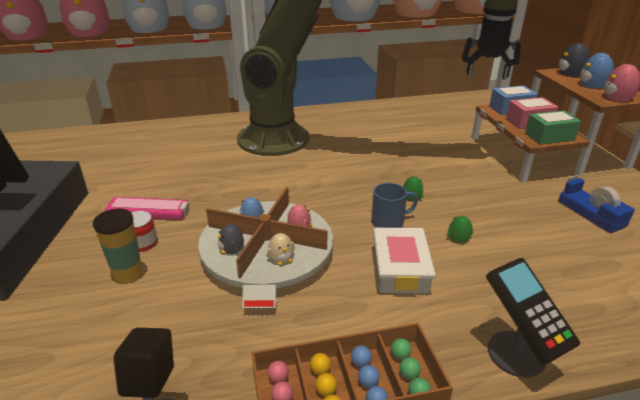

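View pics/side0.png

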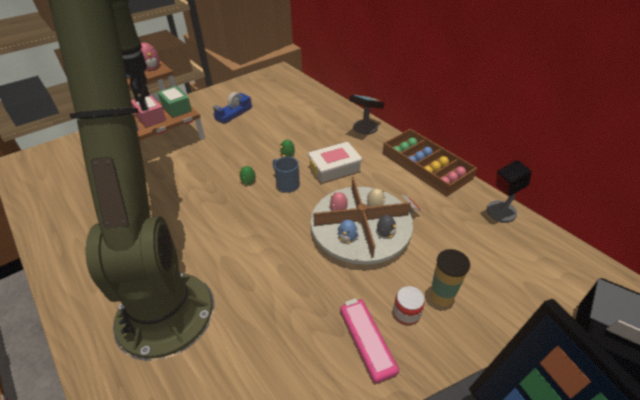

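Scene view: the pink penguin is on the disc at (300,218), cream at (281,248), blue at (251,208), grey at (231,238) and the ticket at (259,298). Candidates for "pink penguin" are the disc figure (300,218), the big pink shelf eggs (20,20), (85,15) and (625,82), and pink balls at (278,373). I choose the one on the disc. The green eggs at (413,188) and (460,228) are look-alikes.

```bash
cat >> h.py <<'E'
from scipy.optimize import least_squares
def cloud(cam,d):
    c=eyes.get_calibration(cam);v,u=np.mgrid[:400,:640]
    P=np.stack([(u-c['cx'])/c['fx']*d,(v-c['cy'])/c['fy']*d,d],-1)
    W=(P-np.array(c['t']))@np.array(c['R']); W[d<=0]=np.nan; return W
E
python3 - <<'E'
from h import *
big=[]
for n in ['scene','side']:
    z=np.load(n+'0.npz');im=z['im'];W=cloud(n,z['d'])
    near=np.hypot(W[...,0]-.59,W[...,1]+.11)<.2
    m=near&(abs(W[...,2]-.043)<.006)
    m=cv2.morphologyEx(m.astype(np.uint8),cv2.MORPH_OPEN,np.ones((2,2)))>0
    p=W[m][:,:2]
    # outer boundary by fixed radius .15: hull points
    h=cv2.convexHull(p.astype(np.float32))[:,0]
    f=least_squares(lambda q:np.hypot(*(h-q[:2]).T)-q[2],[.59,-.11,.15],loss='soft_l1',f_scale=.003)
    print(n,'disc',f.x,len(h),np.median(W[m][:,2]));C=f.x[:2]
    hsv=cv2.cvtColor(im,cv2.COLOR_RGB2HSV);H,S,V=[hsv[...,i].astype(int) for i in range(3)]
    on=(np.hypot(W[...,0]-C[0],W[...,1]-C[1])<.13)&(W[...,2]>.055)&(W[...,2]<.115)
    for nm,k in dict(pink=((H>165)|(H<3))&(S>80)&(V>90),blue=(H>95)&(H<125)&(S>70)&(V>60),brown=(H>5)&(H<20)&(S>100)&(V<140)&(W[...,2]>.086)).items():
        q=W[on&k]; 
        if len(q)<5: print(nm,len(q));continue
        a=np.nanmean(q,0);top=q[q[:,2]>np.nanpercentile(q[:,2],85)].mean(0)
        print(nm,len(q),a.round(3),'top',top.round(3),'ang',np.degrees(np.arctan2(a[1]-C[1],a[0]-C[0])).round(1),np.hypot(*(a[:2]-C)).round(3))
        if nm=='brown':
            th=np.degrees(np.arctan2(q[:,1]-C[1],q[:,0]-C[0]));r=np.hypot(*(q[:,:2]-C).T)
            tt=th[r>.06];print('div mod90',np.degrees(np.angle(np.mean(np.exp(4j*np.radians(tt)))))/4,len(tt), np.histogram(tt,36,(-180,180))[0])
    # other objects near
    for t in ['lunch_box','mug','tumbler','candy_tin','cutlery_case','ticket']:
        pass
    k=(np.hypot(W[...,0]-C[0],W[...,1]-C[1])>.16)&(np.hypot(W[...,0]-C[0],W[...,1]-C[1])<.35)&(W[...,2]>.02)&(W[...,2]<.3)
    nn,lab,st,ce=cv2.connectedComponentsWithStats(k.astype(np.uint8))
    for i in range(1,nn):
        if st[i,4]>60:
            q=W[lab==i];print('obj',ce[i].round(),np.nanmin(q,0).round(3),np.nanmax(q,0).round(3))
z=np.load('scene0.npz')['im'][180:320,180:350]
cv2.imwrite('pics/crop.png',cv2.resize(z[...,::-1],None,fx=4,fy=4,interpolation=2))
E
```

```text
scene disc [ 0.58667276 -0.09291557  0.15817664] 20 nan
pink 364 [ 0.566 -0.025  0.085] top [ 0.557 -0.025  0.099] ang 106.7 0.071
blue 285 [ 0.513 -0.125  0.087] top [ 0.504 -0.126  0.1  ] ang -156.3 0.08
brown 609 [ 0.59  -0.1    0.091] top [ 0.589 -0.104  0.096] ang -66.6 0.008
div mod90 -31.158317923537933 321 [  0   0   1   0   0  88   0   0   0   1   1   0   0  20  64   0   0   0
   0   0   0   0   0   1 101   0   0   0   1   0   0   0   0  33  10   0]
obj [388. 203.] [0.479 0.162 0.02 ] [0.565 0.251 0.092]
obj [129. 234.] [ 0.332 -0.443  0.02 ] [ 0.621 -0.275  0.15 ]
obj [402. 258.] [0.609 0.097 0.02 ] [0.787 0.241 0.062]
obj [257. 298.] [ 0.729 -0.175  0.02 ] [ 0.77  -0.111  0.051]
obj [316. 351.] [ 0.887 -0.172  0.02 ] [0.936 0.077 0.052]
side disc [ 0.61934521 -0.10503136  0.15388083] 5 nan
pink 222 [ 0.543 -0.032  0.085] top [ 0.551 -0.025  0.101] ang 136.3 0.105
blue 86 [ 0.501 -0.134  0.094] top [ 0.5   -0.124  0.102] ang -166.5 0.122
brown 306 [ 0.584 -0.108  0.092] top [ 0.575 -0.109  0.097] ang -175.2 0.035
div mod90 -22.0195363979852 161 [ 0  5 13 17  1  0  0  0  1  0  0  0  4 27  0  0  0  0  0  0  0  0  0  0
  0  1 13  6  3  0  0  0  0 17 49  4]
obj [335. 160.] [0.61  0.099 0.02 ] [0.785 0.242 0.065]
obj [427. 169.] [ 0.886 -0.173  0.02 ] [0.969 0.115 0.054]
obj [288. 174.] [0.482 0.162 0.02 ] [0.562 0.238 0.094]
obj [339. 243.] [ 0.424 -0.249  0.024] [0.568 0.047 0.095]
obj [449. 274.] [ 0.542 -0.443  0.02 ] [ 0.619 -0.367  0.151]
obj [409. 303.] [ 0.438 -0.417  0.02 ] [ 0.507 -0.349  0.075]
obj [357. 311.] [ 0.335 -0.361  0.02 ] [ 0.403 -0.273  0.031]
```

View pics/crop.png

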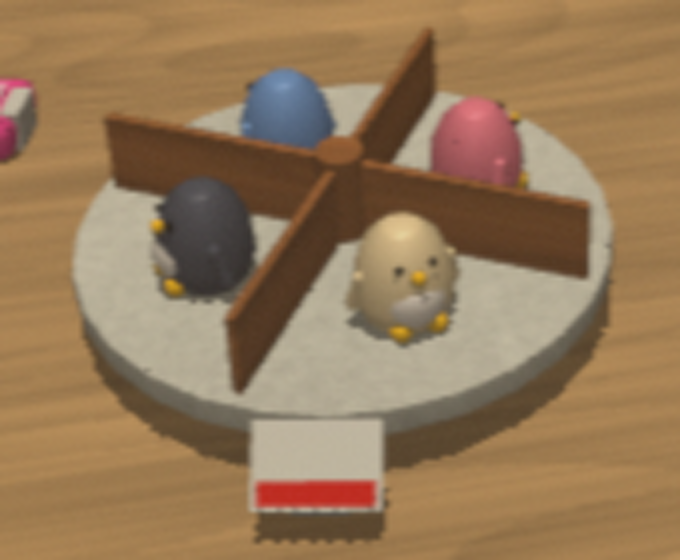

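The crop confirms it: pink figure with yellow beak at crop (478,140), i.e. scene (300,218), in the quarter adjacent to cream, with the ticket at crop (317,465). Next I fit the axis from the divider cross.

```bash
cat >> h.py <<'E'
def cross(ims,c0=(.578,-.107)):
    q=[];pk=[]
    for n,(im,d) in ims.items():
        W=cloud(n,d);hsv=cv2.cvtColor(im,cv2.COLOR_RGB2HSV);H,S,V=[hsv[...,i].astype(int) for i in range(3)]
        r=np.hypot(W[...,0]-c0[0],W[...,1]-c0[1])
        k=(r<.15)&(W[...,2]>.075)&(W[...,2]<.105)&(H>3)&(H<20)&(S>100)&(V<140)
        q.append(W[k][:,:2])
        k=(r<.125)&(W[...,2]>.06)&(W[...,2]<.115)&((H>165)|(H<3))&(S>80)&(V>80)
        pk.append(W[k])
    q=np.vstack(q);pk=np.vstack(pk)
    def res(p):
        e=q-p[:2];c,s=np.cos(p[2]),np.sin(p[2]);a=e[:,0]*c+e[:,1]*s;b=-e[:,0]*s+e[:,1]*c
        return np.minimum(abs(a),abs(b))
    best=min((least_squares(res,[*c0,t],loss='soft_l1',f_scale=.003) for t in np.arange(0,1.57,.26)),key=lambda f:f.cost)
    # penguin: sphere-ish: known ellipsoid 27mm radius, 60 tall centre z=.073
    def r2(p): 
        e=pk-[p[0],p[1],.073]; return np.sqrt((e[:,0]**2+e[:,1]**2)/.027**2+(e[:,2]/.03)**2)-1
    g=least_squares(r2,[*np.nanmedian(pk[:,:2],0)],loss='soft_l1',f_scale=.1)
    C=best.x[:2];v=g.x-C
    print('axis',C.round(4),'lines mod90',np.degrees(best.x[2])%90,'res',np.median(res(best.x)).round(4),len(q))
    print('pink',g.x.round(4),'r',np.hypot(*v).round(4),'ang',np.degrees(np.arctan2(v[1],v[0])).round(2),len(pk))
    return C,best.x[2],g.x
E
python3 - <<'E'
from h import *
L={n:(lambda z:(z['im'],z['d']))(np.load(n+'0.npz')) for n in ['scene','side']}
for k in L: cross({k:L[k]})
C,_,_=cross(L)
for n in L:
    W=cloud(n,L[n][1]);r=np.hypot(W[...,0]-C[0],W[...,1]-C[1])
    q=W[(r>.156)&(r<.21)&(W[...,2]>.022)&(W[...,2]<.056)&(W[...,0]>.7)]
    a=(np.nanmin(q,0)+np.nanmax(q,0))/2-[*C,0];print(n,'ticket',np.nanmin(q,0),np.nanmax(q,0),np.degrees(np.arctan2(a[1],a[0])),np.hypot(*a[:2]))
    m=np.nanmean(q,0)-[*C,0];print(np.degrees(np.arctan2(m[1],m[0])),np.hypot(*m[:2]))
    k=(abs(W[...,2]-.043)<.004)&(r<.17);p=W[k];ang=np.arctan2(p[:,1]-C[1],p[:,0]-C[0])
    print([ (round(np.percentile(np.hypot(*(p[:,:2]-C)[(ang>a)&(ang<=a+.785)].T),98),3) if ((ang>a)&(ang<=a+.785)).sum()>20 else None) for a in np.arange(-3.1416,3.1,.785)])
E
```

```text
axis [ 0.5763 -0.1028] lines mod90 59.8272277922731 res 0.001 1330
pink [ 0.549 -0.024] r 0.0833 ang 109.14 363
axis [ 0.5713 -0.1021] lines mod90 59.82075046183262 res 0.001 671
pink [ 0.5551 -0.0203] r 0.0834 ang 101.18 221
axis [ 0.5753 -0.1033] lines mod90 59.8428973835406 res 0.0015 2001
pink [ 0.5507 -0.0214] r 0.0855 ang 106.72 584
scene ticket [ 0.7242552  -0.17517374  0.02202194] [ 0.76953194 -0.10913633  0.05209183] -12.765578732467834 0.17595098099228187
-12.727101079682331 0.17645634685486458
[np.float64(0.151), np.float64(0.149), np.float64(0.148), np.float64(0.169), np.float64(0.148), np.float64(0.147), np.float64(0.147), np.float64(0.15)]
side ticket [ 0.72730279 -0.17396726  0.02272012] [ 0.77012418 -0.10498452  0.05316146] -11.790423659455723 0.17715957844291275
-12.46452160578635 0.17480436267778277
[np.float64(0.149), np.float64(0.148), np.float64(0.147), np.float64(0.147), np.float64(0.149), np.float64(0.149), np.float64(0.15), np.float64(0.15)]
```

step_arm([
  {"x": -0.012, "y": -0.014},
  {"x": -0.024, "y": -0.028},
  {"x": -0.024, "y": -0.028},
  {"x": -0.024, "y": -0.028},
  {"x": -0.024, "y": -0.028},
  {"x": -0.024, "y": -0.028},
  {"x": -0.024, "y": -0.028},
  {"x": -0.024, "y": -0.028},
  {"x": -0.024, "y": -0.028},
  {"x": -0.024, "y": -0.028},
  {"x": -0.024, "y": -0.028},
  {"x": -0.024, "y": -0.028},
], claw=0, newtons=20)

```text
validation failed for argument at $.ro...
```

step_arm([
  {"x": -0.024, "y": -0.028},
  {"x": -0.024, "y": -0.028},
  {"x": -0.024, "y": -0.028},
  {"x": -0.024, "y": -0.028},
  {"x": -0.024, "y": -0.028},
  {"x": -0.024, "y": -0.028},
  {"x": -0.018, "y": -0.02, "turn": 0.06},
  {"turn": 0.057},
  {},
])

```text
validation failed for argument at $.ro...
```

step_arm([
  {"x": -0.012, "y": -0.014, "z": 0, "turn": 0},
  {"x": -0.024, "y": -0.028, "z": 0, "turn": 0},
  {"x": -0.024, "y": -0.028, "z": 0, "turn": 0},
  {"x": -0.024, "y": -0.028, "z": 0, "turn": 0},
  {"x": -0.024, "y": -0.028, "z": 0, "turn": 0},
  {"x": -0.024, "y": -0.028, "z": 0, "turn": 0},
  {"x": -0.024, "y": -0.028, "z": 0, "turn": 0},
  {"x": -0.024, "y": -0.028, "z": 0, "turn": 0},
  {"x": -0.024, "y": -0.028, "z": 0, "turn": 0},
  {"x": -0.024, "y": -0.028, "z": 0, "turn": 0},
  {"x": -0.024, "y": -0.028, "z": 0, "turn": 0},
  {"x": -0.024, "y": -0.028, "z": 0, "turn": 0},
], claw=0, newtons=20)

```text
clock: 1.9
position: [0.3742, 0.1665, 0.2503]
eef_rot: [3.141, 0.001, 2.732]
ft_force: [-0.3, 0.7, 0.8]
width: -0.0001
gripper_force: 0.0
```

step_arm([
  {"x": -0.024, "y": -0.027, "z": 0, "turn": 0},
  {"x": -0.024, "y": -0.027, "z": 0, "turn": 0},
  {"x": -0.024, "y": -0.027, "z": 0, "turn": 0},
  {"x": -0.024, "y": -0.027, "z": 0, "turn": 0},
  {"x": -0.024, "y": -0.027, "z": 0, "turn": 0},
  {"x": -0.024, "y": -0.027, "z": 0, "turn": 0},
  {"x": -0.017, "y": -0.018, "z": 0, "turn": 0.05},
  {"x": 0, "y": 0, "z": 0, "turn": 0.067},
  {"x": 0, "y": 0, "z": 0, "turn": 0},
])

```text
clock: 2.8
position: [0.4499, -0.062, 0.25]
eef_rot: [-3.142, 0.0, 2.612]
ft_force: [0.5, 0.3, -0.1]
width: -0.0002
gripper_force: 0.0
```

Run:
```python
from h import *
s=sensors.read_state();im,d=eyes.get_image('wrist');c=eyes.get_calibration('wrist')
cv2.imwrite('pics/w1.png',im[...,::-1])
T=np.array(c['tool_from_camera']);r,p,y=s['eef_rot']
from scipy.spatial.transform import Rotation as Ro
R=Ro.from_euler('xyz',[r,p,y]).as_matrix()
v,u=np.mgrid[:400,:640];P=np.stack([(u-c['cx'])/c['fx']*d,(v-c['cy'])/c['fy']*d,d],-1)
tl=P@T[:3,:3].T+T[:3,3]
f=(d>0)&(abs(tl[...,0])<.03)&(abs(tl[...,1])<.03)&(tl[...,2]<.05)
print('finger tool extents',f.sum(),tl[f].min(0) if f.any() else '',tl[f].max(0) if f.any() else '')
W=tl@R.T+s['position']
hsv=cv2.cvtColor(im,cv2.COLOR_RGB2HSV);k=(d>0)&(W[...,2]>.086)&(W[...,2]<.098)&(hsv[...,0]>3)&(hsv[...,0]<20)&(hsv[...,1]>100)
q=W[k][:,:2];q=q[np.hypot(q[:,0]-.575,q[:,1]+.103)<.15]
def res(p):
    e=q-p[:2];a=e@[np.cos(p[2]),np.sin(p[2])];b=e@[-np.sin(p[2]),np.cos(p[2])];return np.minimum(abs(a),abs(b))
g=least_squares(res,[.575,-.103,1.044],loss='soft_l1',f_scale=.003);print(len(q),g.x,np.degrees(g.x[2]),np.median(res(g.x)))
print(s['position'],s['eef_rot'],s['ft_force'])
```

```text
finger tool extents 25680 [-0.01300047 -0.02999884 -0.07803831] [0.02028402 0.02999719 0.01487413]
979 [ 0.57199652 -0.09998926  1.04478629] 59.86184498496587 0.001324241418109373
[ 0.44991007 -0.06202876  0.24998443] [-3.14154274e+00  6.21684855e-05  2.61199132e+00] [ 0.51717767  0.32985812 -0.06760069]
```

View pics/w1.png

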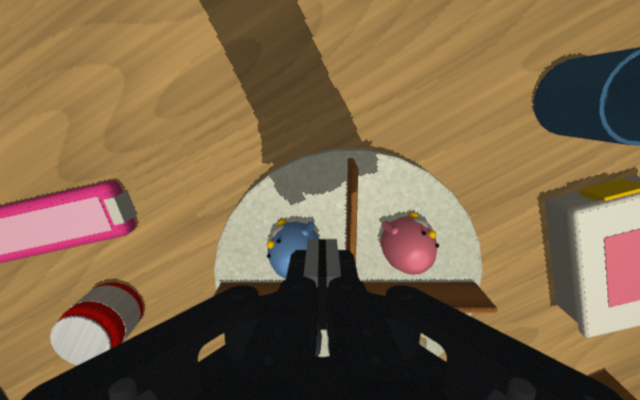

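Wrist view: divider between blue and pink is at column 352 (rows 158–280), blue at (293,250), pink at (410,245), shut fingertips at (323,245). Before descending I check the gripper's profile.

Run:
```python
from h import *
im,d=eyes.get_image('wrist');c=eyes.get_calibration('wrist');T=np.array(c['tool_from_camera'])
v,u=np.mgrid[:400,:640];P=np.stack([(u-c['cx'])/c['fx']*d,(v-c['cy'])/c['fy']*d,d],-1)
tl=(P@T[:3,:3].T+T[:3,3])[(d>0)]
tl=tl[(abs(tl[:,1])<.12)&(abs(tl[:,0])<.08)]
for z in np.arange(-.09,.03,.01):
    k=(tl[:,2]>=z)&(tl[:,2]<z+.01)
    if k.sum()>3: print(round(z,3),k.sum(),np.percentile(tl[k],1,axis=0).round(3)[:2],np.percentile(tl[k],99,axis=0).round(3)[:2])
```

```text
-0.08 3082 [ 0.012 -0.056] [0.02  0.057]
-0.07 14161 [ 0.004 -0.059] [0.017 0.06 ]
-0.06 12275 [-0.006 -0.052] [0.017 0.053]
-0.05 5911 [-0.009 -0.044] [0.017 0.046]
-0.04 7120 [-0.009 -0.036] [0.013 0.038]
-0.03 2139 [-0.009 -0.029] [0.013 0.03 ]
-0.02 1030 [-0.011 -0.012] [0.011 0.013]
-0.01 797 [ 0.006 -0.013] [0.011 0.014]
-0.0 637 [ 0.006 -0.013] [0.011 0.014]
0.01 193 [ 0.006 -0.011] [0.011 0.012]
```

step_arm([
  {"x": 0, "y": 0, "z": 0.02, "turn": 0},
  {"x": 0, "y": 0, "z": 0.032, "turn": 0},
  {"x": 0, "y": 0, "z": 0.032, "turn": 0},
  {"x": 0, "y": 0, "z": 0.032, "turn": 0},
  {"x": 0, "y": 0, "z": 0.028, "turn": 0},
  {"x": 0, "y": 0, "z": 0.018, "turn": 0},
  {"x": 0, "y": 0.003, "z": 0, "turn": 0},
  {"x": 0, "y": 0.004, "z": 0, "turn": 0},
  {"x": 0, "y": 0.003, "z": 0, "turn": 0},
  {"x": 0, "y": 0.001, "z": 0, "turn": 0},
  {"x": 0, "y": 0.001, "z": 0, "turn": 0},
])

```text
clock: 4.0
position: [0.4564, -0.0509, 0.0888]
eef_rot: [3.141, 0.002, 2.615]
ft_force: [-0.8, -0.8, 0.8]
width: -0.0001
gripper_force: 0.5
```

step_arm([
  {"x": 0.0, "y": 0.0025, "z": 0, "turn": 0.02},
  {"x": 0.0005, "y": 0.005, "z": 0, "turn": 0.04},
  {"x": 0.0007, "y": 0.0077, "z": 0, "turn": 0.06},
  {"x": 0.0007, "y": 0.0077, "z": 0, "turn": 0.06},
  {"x": 0.0007, "y": 0.0077, "z": 0, "turn": 0.06},
  {"x": 0.0007, "y": 0.0077, "z": 0, "turn": 0.06},
  {"x": 0.0007, "y": 0.0077, "z": 0, "turn": 0.06},
  {"x": 0.0007, "y": 0.0077, "z": 0, "turn": 0.06},
  {"x": 0.0005, "y": 0.005, "z": 0, "turn": 0.04},
  {"x": 0.0, "y": 0.0025, "z": 0, "turn": 0.02},
])

```text
clock: 5.0
position: [0.4931, -0.0021, 0.0881]
eef_rot: [3.141, -0.0, 2.133]
ft_force: [-2.2, -0.3, 0.2]
width: -0.0001
gripper_force: 0.6
```

```bash
cat >> h.py <<'E'
def look():
    s=sensors.read_state();L={n:eyes.get_image(n) for n in ['scene','side']}
    p=np.array(s['position'][:2])-[.574,-.1025];print(s['clock'],'tcp',np.round(s['position'],4),'yaw',np.degrees(s['eef_rot'][2]).round(1),'r',np.hypot(*p).round(4),'ang',np.degrees(np.arctan2(p[1],p[0])).round(1),'F',np.round(s['ft_force'],1))
    cross(L);return L
E
python3 -c "
from h import *
look()"
```

```text
5.0 tcp [ 0.4931 -0.0021  0.0881] yaw 122.2 r 0.1289 ang 128.9 F [-2.2 -0.3  0.2]
axis [ 0.5755 -0.1045] lines mod90 31.33908314091673 res 0.0013 2010
pink [ 0.5918 -0.0211] r 0.085 ang 78.95 658
```

step_arm([
  {"x": 0.0, "y": 0.0025, "z": 0, "turn": 0.02},
  {"x": 0.0005, "y": 0.005, "z": 0, "turn": 0.04},
  {"x": 0.0007, "y": 0.0077, "z": 0, "turn": 0.06},
  {"x": 0.0007, "y": 0.0077, "z": 0, "turn": 0.06},
  {"x": 0.0007, "y": 0.0077, "z": 0, "turn": 0.06},
  {"x": 0.0007, "y": 0.0077, "z": 0, "turn": 0.06},
  {"x": 0.0007, "y": 0.0077, "z": 0, "turn": 0.06},
  {"x": 0.0007, "y": 0.0077, "z": 0, "turn": 0.06},
  {"x": 0.0007, "y": 0.0077, "z": 0, "turn": 0.06},
  {"x": 0.0007, "y": 0.0077, "z": 0, "turn": 0.06},
  {"x": 0.0007, "y": 0.0077, "z": 0, "turn": 0.06},
  {"x": 0.0007, "y": 0.0077, "z": 0, "turn": 0.06},
])

```text
clock: 6.3
position: [0.5711, 0.0257, 0.0879]
eef_rot: [-3.141, 0.0, 1.471]
ft_force: [-1.1, -0.1, 0.0]
width: 0.0001
gripper_force: 0.6
```

step_arm([
  {"x": 0.0007, "y": 0.0077, "z": 0, "turn": 0.06},
  {"x": 0.0007, "y": 0.0077, "z": 0, "turn": 0.06},
  {"x": 0.0007, "y": 0.0077, "z": 0, "turn": 0.06},
  {"x": 0.0007, "y": 0.0077, "z": 0, "turn": 0.06},
  {"x": 0.0007, "y": 0.0077, "z": 0, "turn": 0.06},
  {"x": 0.0007, "y": 0.0077, "z": 0, "turn": 0.06},
  {"x": 0.0007, "y": 0.0077, "z": 0, "turn": 0.06},
  {"x": 0.0007, "y": 0.0077, "z": 0, "turn": 0.06},
  {"x": 0.0007, "y": 0.0077, "z": 0, "turn": 0.06},
  {"x": 0.0007, "y": 0.0077, "z": 0, "turn": 0.06},
  {"x": 0.0005, "y": 0.005, "z": 0, "turn": 0.04},
  {"x": 0.0, "y": 0.0025, "z": 0, "turn": 0.02},
])

```text
clock: 7.5
position: [0.6506, 0.0006, 0.0877]
eef_rot: [-3.141, 0.0, 0.813]
ft_force: [-1.6, 0.9, -0.2]
width: -0.0002
gripper_force: 0.7
```

```bash
python3 -c "
from h import *
look()"
```

```text
7.5 tcp [6.506e-01 6.000e-04 8.770e-02] yaw 46.6 r 0.1284 ang 53.4 F [-1.6  0.9 -0.2]
axis [ 0.5757 -0.1041] lines mod90 45.08387955434685 res 0.0014 1895
pink [ 0.6539 -0.1018] r 0.0783 ang 1.68 663
```

step_arm([
  {"x": 0.0, "y": 0.0025, "z": 0, "turn": 0.02},
  {"x": 0.0005, "y": 0.0045, "z": 0, "turn": 0.035},
  {"x": 0.0006, "y": 0.0058, "z": 0, "turn": 0.045},
  {"x": 0.0006, "y": 0.0058, "z": 0, "turn": 0.045},
  {"x": 0.0005, "y": 0.0045, "z": 0, "turn": 0.035},
  {"x": 0.0, "y": 0.003, "z": 0, "turn": 0.023},
  {"x": 0.0, "y": 0.0015, "z": 0, "turn": 0.012},
  {"x": 0, "y": 0, "z": 0, "turn": 0},
])

```text
clock: 8.4
position: [0.6707, -0.0187, 0.0881]
eef_rot: [3.141, -0.0, 0.599]
ft_force: [0.5, -1.0, 0.3]
width: 0.0001
gripper_force: 0.0
```

Run:
```python
from h import *
L=look()
cv2.imwrite('pics/after.png',L['scene'][0][150:350,140:400,::-1].repeat(3,0).repeat(3,1))
C=[.5755,-.104]
for n in L:
    W=cloud(n,L[n][1]);r=np.hypot(W[...,0]-C[0],W[...,1]-C[1])
    q=W[(r>.156)&(r<.21)&(W[...,2]>.024)&(W[...,2]<.056)&(W[...,0]>.7)]
    m=np.nanmedian(q,0)-[*C,0];print(n,np.degrees(np.arctan2(m[1],m[0])),np.hypot(*m[:2]),(np.nanpercentile(q,2,axis=0)+np.nanpercentile(q,98,axis=0))/2)
```

```text
8.4 tcp [ 0.6707 -0.0187  0.0881] yaw 34.3 r 0.128 ang 40.9 F [ 0.5 -1.   0.3]
axis [ 0.5752 -0.1047] lines mod90 32.59448050767768 res 0.0013 1881
pink [ 0.6514 -0.1195] r 0.0776 ang -11.06 684
scene -12.587633585690105 0.1749450263372698 [ 0.74724275 -0.14215412  0.03764894]
side -11.785571801944624 0.1716185762150292 [ 0.74851211 -0.13957487  0.03852814]
```

View pics/after.png

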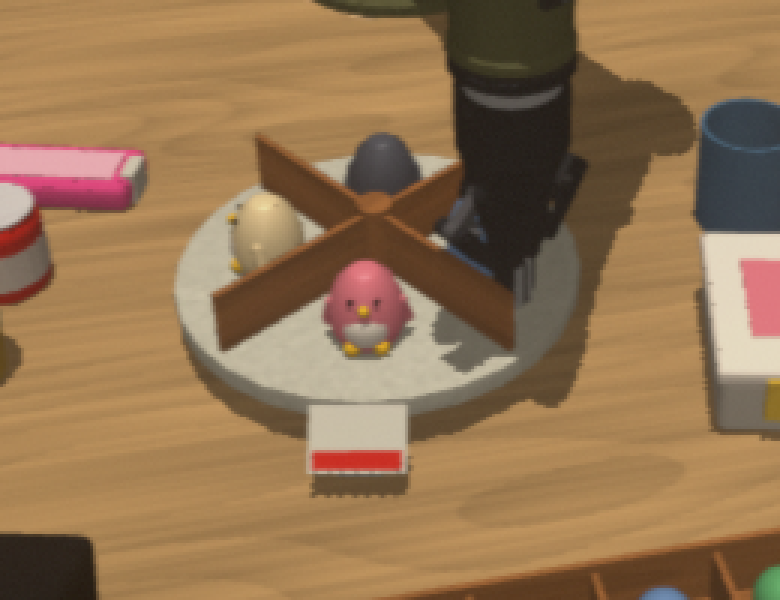

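The pink penguin faces the ticket squarely (crop: penguin at (367,310), ticket at (358,437)), and both lie at about -12.4°. Now I back off, rise and point.

step_arm([
  {"x": 0, "y": -0.004, "z": 0, "turn": 0},
  {"x": 0, "y": -0.006, "z": 0, "turn": 0},
  {"x": 0, "y": 0, "z": -0.015, "turn": 0},
  {"x": 0, "y": 0, "z": -0.025, "turn": 0},
  {"x": 0, "y": 0, "z": -0.025, "turn": 0},
  {"x": 0, "y": 0, "z": -0.015, "turn": 0},
  {"x": -0.0145, "y": 0.0166, "z": 0, "turn": 0},
  {"x": -0.0145, "y": 0.0166, "z": 0, "turn": 0},
  {"x": -0.0145, "y": 0.0166, "z": 0, "turn": 0},
  {"x": -0.0145, "y": 0.0166, "z": 0, "turn": 0},
  {"x": -0.0145, "y": 0.0168, "z": 0, "turn": 0},
  {"x": 0, "y": 0, "z": 0, "turn": 0},
])

```text
clock: 9.7
position: [0.6509, -0.1243, 0.169]
eef_rot: [3.139, 0.001, 0.595]
ft_force: [-0.0, -0.6, 0.4]
width: -0.0001
gripper_force: 0.0
```

Run:
```python
from h import *
L=look()
s=sensors.read_state();im,d=eyes.get_image('wrist');cv2.imwrite('pics/w2.png',im[...,::-1])
c=eyes.get_calibration('wrist');T=np.array(c['tool_from_camera'])
from scipy.spatial.transform import Rotation as Ro
R=Ro.from_euler('xyz',s['eef_rot']).as_matrix()
v,u=np.mgrid[:400,:640];P=np.stack([(u-c['cx'])/c['fx']*d,(v-c['cy'])/c['fy']*d,d],-1)
tl=P@T[:3,:3].T+T[:3,3];W=tl@R.T+s['position']
f=(d>0)&(abs(tl[...,0])<.02)&(abs(tl[...,1])<.02)&(tl[...,2]<.03);print('tip tool z',np.percentile(tl[f][:,2],99.8))
hsv=cv2.cvtColor(im,cv2.COLOR_RGB2HSV);H=hsv[...,0];k=(d>0)&((H>165)|(H<3))&(hsv[...,1]>80)&(W[...,2]>.05)&(W[...,2]<.12)&(np.hypot(W[...,0]-.652,W[...,1]+.12)<.05)
q=W[k]
if len(q)>20: print('pink wrist',len(q),(np.percentile(q,2,axis=0)+np.percentile(q,98,axis=0))/2,q[:,2].max())
```

```text
9.7 tcp [ 0.6509 -0.1243  0.169 ] yaw 34.1 r 0.0799 ang -15.8 F [-0.  -0.6  0.4]
axis [ 0.5754 -0.1045] lines mod90 32.48237677350691 res 0.0013 2028
pink [ 0.6516 -0.1194] r 0.0776 ang -11.06 661
tip tool z 0.013345923370662583
pink wrist 4350 [ 0.65771673 -0.11517911  0.0844842 ] 0.1044943213252396
```

step_arm([
  {"x": 0.002, "y": -0.001, "z": 0.006, "turn": 0},
  {"x": 0.001, "y": -0.001, "z": 0.009, "turn": 0},
  {"x": 0, "y": 0, "z": 0.007, "turn": 0},
  {"x": 0, "y": 0, "z": 0.003, "turn": 0},
  {"x": 0, "y": 0, "z": 0, "turn": 0},
  {"x": 0, "y": 0, "z": 0, "turn": 0},
  {"x": 0, "y": 0, "z": 0, "turn": 0},
  {"x": 0, "y": 0, "z": 0, "turn": 0},
])

```text
clock: 10.65
position: [0.6534, -0.1166, 0.1433]
eef_rot: [3.141, -0.0, 0.6]
ft_force: [-0.8, 0.6, 0.4]
width: -0.0001
gripper_force: 0.0
```

Run:
```python
from h import *
L=look()
im=L['side'][0][150:290,270:450,::-1].repeat(4,0).repeat(4,1);cv2.imwrite('pics/end.png',im)
```

```text
10.65 tcp [ 0.6534 -0.1166  0.1433] yaw 34.4 r 0.0806 ang -10.1 F [-0.8  0.6  0.4]
axis [ 0.5752 -0.1043] lines mod90 32.44784050922588 res 0.0014 1775
pink [ 0.6517 -0.1195] r 0.078 ang -11.27 654
```

View pics/end.png

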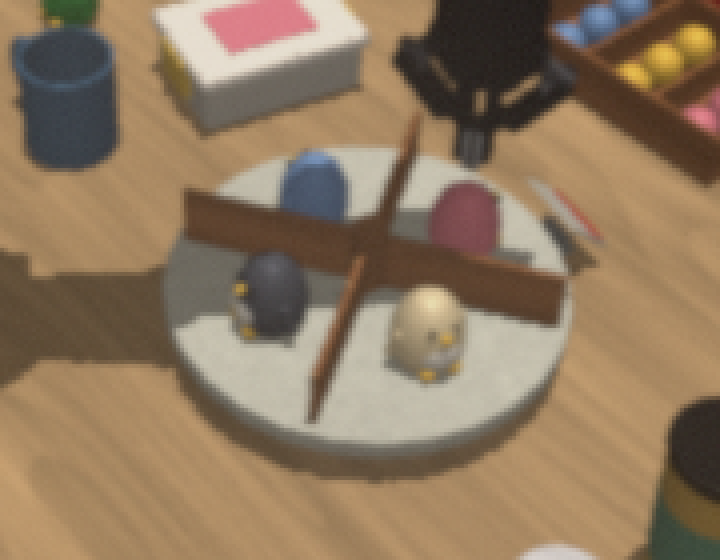

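The fingertips (475,160) hang just above the pink head (465,183), with a clear gap. I make a small correction and then hold.

step_arm([
  {"x": -0.002, "y": 0.002, "z": 0, "turn": 0},
  {"x": 0, "y": 0, "z": 0, "turn": 0},
  {"x": 0, "y": 0, "z": 0, "turn": 0},
  {"x": 0, "y": 0, "z": 0, "turn": 0},
  {"x": 0, "y": 0, "z": 0, "turn": 0},
  {"x": 0, "y": 0, "z": 0, "turn": 0},
  {"x": 0, "y": 0, "z": 0, "turn": 0},
  {"x": 0, "y": 0, "z": 0, "turn": 0},
  {"x": 0, "y": 0, "z": 0, "turn": 0},
  {"x": 0, "y": 0, "z": 0, "turn": 0},
  {"x": 0, "y": 0, "z": 0, "turn": 0},
  {"x": 0, "y": 0, "z": 0, "turn": 0},
])

```text
clock: 11.95
position: [0.6527, -0.1192, 0.143]
eef_rot: [3.142, 0.0, 0.6]
ft_force: [0.2, -0.2, -0.9]
width: 0.0
gripper_force: 0.0
```

step_arm([
  {"x": 0, "y": 0, "z": 0, "turn": 0},
  {"x": 0, "y": 0, "z": 0, "turn": 0},
  {"x": 0, "y": 0, "z": 0, "turn": 0},
  {"x": 0, "y": 0, "z": 0, "turn": 0},
  {"x": 0, "y": 0, "z": 0, "turn": 0},
  {"x": 0, "y": 0, "z": 0, "turn": 0},
  {"x": 0, "y": 0, "z": 0, "turn": 0},
  {"x": 0, "y": 0, "z": 0, "turn": 0},
  {"x": 0, "y": 0, "z": 0, "turn": 0},
  {"x": 0, "y": 0, "z": 0, "turn": 0},
  {"x": 0, "y": 0, "z": 0, "turn": 0},
  {"x": 0, "y": 0, "z": 0, "turn": 0},
])

```text
clock: 13.15
position: [0.6528, -0.1192, 0.143]
eef_rot: [3.142, 0.0, 0.6]
ft_force: [0.5, -0.1, -0.1]
width: -0.0001
gripper_force: 0.0
```

```bash
python3 -c "
from h import *
look();print(ctrl.close_job())"
```

```text
13.15 tcp [ 0.6528 -0.1192  0.143 ] yaw 34.4 r 0.0805 ang -12.0 F [ 0.5 -0.1 -0.1]
axis [ 0.5752 -0.1044] lines mod90 32.4313814657072 res 0.0013 1785
pink [ 0.6517 -0.1195] r 0.0781 ang -11.2 662
the job is handed in; nothing more can be done
None
```

The job is handed in: the pink penguin is at rest right behind the price ticket (within about 1° by my measurements), and the fingertips held about 2 cm above its head for over 2 s and are still pointing there, having touched only the divider, with no verdict returned on hand-in.

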